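Bring the bottom tool tray to the top

ROBOT

A 6-joint arm with a two-finger parallel gripper is mounted at the origin on the work surface. World frame = base frame: x ahead of the robot, y to its left, z up, the work surface at z = 0. Lengths are in mm, angles in rad, forces in N, time in s.
With the tool pointing down it reaches from about 225 to 725 mm from the base axis. Payload 3.1 kg.
Tool frame: the origin (TCP) lies midway between the tips of the shut fingers; the grasp point (between the pads) lies 19 mm behind it; z points along the fingers, y is the line along which they close (so a half turn about z gives the same grasp; the last joint's range is limited). The gripper opens to 85 mm and grips with 20 to 120 N. Pads are 22 mm wide; open, the fingers measure 114 mm over their backs; the gripper's body (76 mm by 85 mm) begins 54 mm behind the grasp point. The pads swing forward as they close: fully open they stand 13 mm farther back than shut.
Start: joints at [-1.316, 0.048, 0.099, 1.622, 0, 1.443], TCP at [196.082, -487, 231.312] pointing down, gripper open.
Joint ranges: [-2.91, 2.91], [-0.99, 1.94], [-1.21, 1.42], [-2.12, 2.29], [-1.49, 1.47], [-3.14, 3.14]. Speed limits (rad/s): [2.79, 2.79, 3.14, 3.14, 3.14, 3.14].

INTERFACE

Orientations are given as [roll, pitch, yaw] about the fixed x, y, z axes, in that order (R = Rz(yaw) Ry(pitch) Rx(roll)).
In Python, from cell import env, optics, workorder gives the robot as it stands.
- The arm moves only by the tool move_arm, never from a script. Its argument "increments" is a list of rows, each an object with "travel": the shift along the world's x, y, z in m, a list of three; "turn": the turn, a rotation vector about the world's x, y, z in rad, a list of three. In form: [{"travel": [tx, ty, tz], "turn": [rx, ry, rz]}, ...]. A call has 1 to 20 rows; each row shifts and turns the commanded pose from where the row before left it; what a row does not reach is not made up. A row lasts 1/12 s, in which the tool goes at most 41.7 mm and 7.16 degrees, less where a joint would pass 70% of its speed; a pose out of reach is approached as far as the arm can. A call is refused whole if a number of a shift passes 0.0417 or a number of a turn 0.125, either way. A call with a gripper value outside its range is refused whole. "claw" is the closure in counts, from 0 (fully open) to 255 (shut), set as the call begins (left out, the last holds). The fingers move at their own pace and stop on an object; "squeeze" is the grip in N (left out, the last holds). Time passes only in rows, so rows that do not move let the fingers close. It gives the time, the measured TCP pose, the force, the opening and the grip force at its end, in the units of the state.
- env.get_obs(): the state, without advancing time (a new reading comes with each control period).
- optics.camera(name): name is "side" or "top" or "wrist"; returns the picture (400x640x3 uint8, red, green, blue); there is no depth.
- optics.get_calibration(name): a dict with "fx", "fy", "cx", "cy" (pixels), "cam_to_world" (4x4, takes a point from camera to world coordinates); the wrist camera has in their place "tool_from_camera" (4x4, takes a point from camera to tool coordinates, whose origin is the TCP and whose axes are the flange's). Camera axes: x right, y down, z forward; pixel columns grow to the right and rows downward; lengths in mm; the calibration is good to about 2 mm. A picture is of the moment at which its call begins: read the wrist's pose just before it. get_calibration takes no time and is no camera call.
- workorder.job_done(): hands the job in; it is judged then, once.
The state is a dict: "time": time; "joint_positions": joint angles; "qd": joint speeds; "joint_efforts": joint torques, N m; "tcp_pos": TCP position; "orientation": TCP orientation; "force": force on the tool from outside, world axes, zero at the start; "torque": the same for the moment, N m; "grip_width": finger opening in mm; "gripper_force": force on a finger pad.
Only numpy, scipy, OpenCV 4.12 (cv2) and the standard library are available. Lean on these libraries where they do the work, as an engineer would, in place of code of your own. Each camera call takes 0.05 s, during which the arm holds its last target. There are 200 camera calls.

TASK

The tray at the bottom of the stack of two long tool trays is needed next. Lift off the upper, shallow tray by its bar and set it in the middle of the dark steel block, long side along the block's long side; then lift the deep tray that was under it and stack it on top, edges flush. Set both trays down gently rather than dropping them, let go, and leave the mug standing where it is.

Things in the scene. Friction and masses are not known exactly. Their poses are not given: they have to be found in the camera images.
- shallow_tray: Upper tray of the stack: open grey tray 200 x 140 x 55 mm high, walls 4 mm, 0.45 kg. A wooden bar runs along its length in the middle: 14 mm wide, 24 mm high, top 4 mm below the rim, 59 mm free on each side. Rods fixed in its ends lie 60 mm or more from the middle, under 21 mm high. Origin: centre of the flat underside; x along the length, within 40 degrees of straight ahead; y across; z up.
- deep_tray: Lower tray of the stack, on the bench: like the upper one but 75 mm high, 0.55 kg, with the same bar (top 4 mm below the rim), hidden at first. Steel pieces fixed in its corners, 60 mm or more from the middle, under 40 mm high. Origin and axes as the upper tray's. Trays rest flat on one another's rims, nothing interlocks. A square 130 mm tray with a like bar farther off is not part of the job.
- block: Thick dark steel bench block, 280 x 200 x 40 mm high, fixed on the bench, flat on top, to the robot's left or right with the stack on the other side. Origin: centre of its underside; x along the 280 mm length, within 30 degrees of straight ahead; y across; z up. A wooden block far to the robot's right is not part of the job.
- mug: White mug, 76 mm wide, 90 mm high, with a handle, standing between the stack and the block; to be left alone. Origin: centre of its underside, z up.
Things that resemble listed ones, but are neither listed nor needed, are in the scene too. Leave any orange look-alike of the deep_tray alone. What is shaped like the shallow_tray but orange is not meant.

How it is judged:
By the outcome, as a careful person would: the job done as asked, in the order asked, and still so for the second after the job is handed in, with the robot touching nothing.
It also fails if it takes over 72 s, if anything falls off the work surface, if the arm or the gripper's body presses on something with over 40 N, if the wrist force passes 120 N, or if a joint passes its speed limit or range.

## Working session

There is one attempt and no reset: what is moved stays moved. The work goes in short steps, Python scripts to look and compute and a tool call to move; the robot and the scene stay as the last step left them, time stands still between calls to the robot, and variables do not carry over. Pictures are saved under pics/ and viewed, at most 13 in all, crops included, and the job is handed in when it is done.

Besides the shell and the picture viewer there is one more tool, called as a command line: name --argument value ..., lists and objects as JSON in quotes. move_arm: Moves the arm, as the interface text tells. Its arguments: {"type":"object","properties":{"increments":{"type":"array"},"claw":{"type":"number"},"squeeze":{"type":"number"}},"required":["increments"]}

```bash
ls && mkdir -p pics
python3 - <<'E'
from cell import env,optics
import cv2,numpy as np
o=env.get_obs();print({k:np.round(v,3) for k,v in o.items()})
for n in("side","top"):
    im=optics.camera(n);cv2.imwrite(f"pics/{n}0.png",im[...,::-1]);c=optics.get_calibration(n);print(n,{k:np.round(v,3).tolist() for k,v in c.items()})
print(optics.get_calibration("wrist"))
E
```

```text
pics
{'time': np.float64(0.0), 'joint_positions': array([-1.316,  0.049,  0.098,  1.622, -0.   ,  1.443]), 'qd': array([ 0.001, -0.   , -0.   , -0.   ,  0.001, -0.002]), 'joint_efforts': array([ 1.0000e-03, -3.3879e+01,  3.2001e+01,  2.1000e-02,  0.0000e+00,
       -0.0000e+00]), 'tcp_pos': array([ 195.92 , -486.438,  230.13 ]), 'orientation': array([-3.139, -0.   ,  0.383]), 'force': array([-0.303,  1.135,  0.348]), 'torque': array([ 0.024,  0.014, -0.002]), 'gripper_force': np.float64(0.0), 'grip_width': np.float64(85.306)}
side {'fx': 454.044, 'fy': 454.044, 'cx': 319.722, 'cy': 196.046, 'cam_to_world': [[-0.953, -0.181, 0.244, 155.909], [-0.303, 0.564, -0.768, 982.983], [0.001, -0.806, -0.592, 730.975], [0.0, 0.0, 0.0, 1.0]]}
top {'fx': 382.867, 'fy': 382.867, 'cx': 323.943, 'cy': 203.771, 'cam_to_world': [[-0.017, -0.992, 0.126, 240.144], [-1.0, 0.016, -0.015, 138.332], [0.013, -0.126, -0.992, 1304.425], [0.0, 0.0, 0.0, 1.0]]}
{'fx': 351.2490412101328, 'fy': 351.2490412101328, 'cx': 315.2488744968007, 'cy': 204.63759138234468, 'tool_from_camera': array([[ 3.64891637e-05, -9.63412693e-01, -2.68022352e-01,
         6.81764496e+01],
       [ 9.99999987e-01,  7.66620017e-05, -1.39421142e-04,
        -3.19606237e-01],
       [ 1.54867228e-04, -2.68022343e-01,  9.63412684e-01,
        -1.42772732e+02],
       [ 0.00000000e+00,  0.00000000e+00,  0.00000000e+00,
         1.00000000e+00]])}
```

View pics/top0.png

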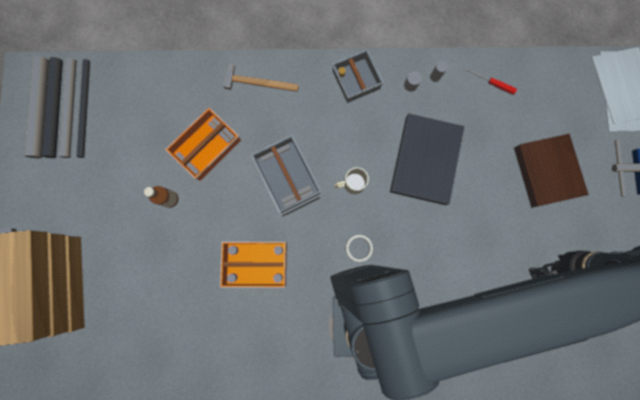

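View pics/side0.png

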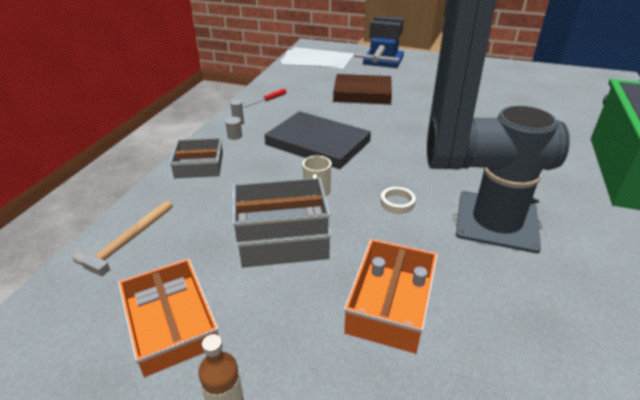

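The top view shows the grey stack with its wooden bar at about (287,175), the mug at (354,180) and the dark block at (428,158). The side view confirms two stacked grey trays at (282,220).
- **Could be mistaken for the tray:** orange trays at (203,143) and (253,264), and the small square grey tray at (357,76).
- **Could be mistaken for the block:** the brown wooden block at (551,170).
- **Choice:** the grey stack at (287,175) and the dark block at (428,158).

```bash
cat > h.py <<'E'
import cv2,numpy as np
from scipy.spatial.transform import Rotation as R
from cell import env,optics
def tf(n,o=None):
    c=optics.get_calibration(n)
    if n!="wrist": return c,np.array(c["cam_to_world"])
    T=np.eye(4);T[:3,:3]=R.from_euler("xyz",o["orientation"]).as_matrix();T[:3,3]=o["tcp_pos"]
    return c,T@c["tool_from_camera"]
def cast(ct,uv,z):
    c,T=ct;uv=np.atleast_2d(uv).astype(float)
    d=np.c_[(uv[:,0]-c["cx"])/c["fx"],(uv[:,1]-c["cy"])/c["fy"],np.ones(len(uv))]@T[:3,:3].T
    return T[:3,3]+d*((z-T[2,3])/d[:,2])[:,None]
def proj(ct,p):
    c,T=ct;q=(np.atleast_2d(p)-T[:3,3])@T[:3,:3]
    return np.c_[c["fx"]*q[:,0]/q[:,2]+c["cx"],c["fy"]*q[:,1]/q[:,2]+c["cy"]]
def rect(mask,ct,z,seed):
    "min-area rectangle, in the world at height z, of the blob nearest the seed pixel"
    cs,_=cv2.findContours(mask.astype(np.uint8),cv2.RETR_EXTERNAL,cv2.CHAIN_APPROX_NONE)
    cs=[c for c in cs if cv2.contourArea(c)>40]
    c=max(cs,key=lambda c:cv2.pointPolygonTest(c,tuple(map(float,seed)),True))
    w=cast(ct,c[:,0],z)[:,:2].astype(np.float32)
    (x,y),(a,b),t=cv2.minAreaRect(w)
    if a<b:a,b,t=b,a,t+90
    return np.round([x,y,a,b,(t+90)%180-90],1)
def brown(im):
    h=cv2.cvtColor(im,cv2.COLOR_RGB2HSV);return (h[...,0]<16)&(h[...,1]>75)&(h[...,2]<210)
E
python3 - <<'E'
from h import *
im=cv2.imread("pics/top0.png")[...,::-1].copy();ct=tf("top")
print("bar",rect(brown(im),ct,126,(287,175)))
h=cv2.cvtColor(im,cv2.COLOR_RGB2HSV);print(im[158,428],im[120,380],im[175,300],im[182,355])
print("block",rect(h[...,2]<80,ct,40,(428,158)))
print("mug rim",cast(ct,(355,179),90))
for p in[(292,138),(255,155),(319,183),(283,213)]:print(cast(ct,p,130).round())
cv2.imwrite("pics/crop1.png",cv2.resize(im[120:230,235:485,::-1],None,fx=3.2,fy=3.2,interpolation=cv2.INTER_CUBIC))
E
```

```text
bar [488.6 241.  186.8  15.5  25.3]
[65 71 79] [121 131 134] [109 117 127] [209 211 216]
block [ 548.6 -231.2  279.6  197.7  -14.2]
mug rim [[473.10815768  18.5374701   90.        ]]
[[600. 218. 130.]]
[[547. 334. 130.]]
[[454. 135. 130.]]
[[362. 247. 130.]]
```

View pics/crop1.png

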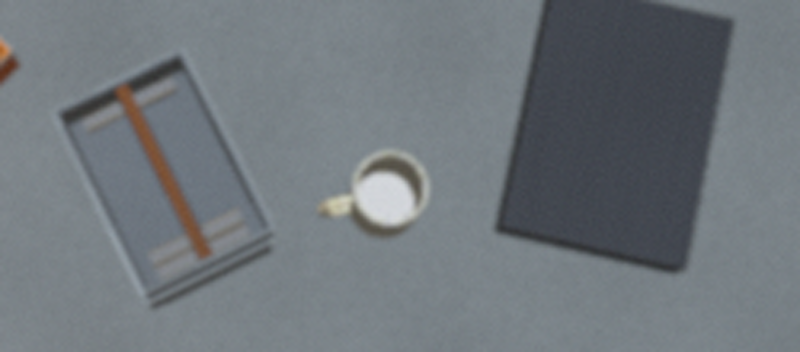

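The crop shows the grey shallow tray with its bar from about (122,90) to (205,255), rods at both ends, the white mug in the middle at (390,190) and the dark block on the right. This is the right tray. I'll go above it with a half turn, which keeps the last joint mid-range.

move_arm --increments '[{"travel":[0.0112,0.028,0.003],"turn":[0,0,0.123]},{"travel":[0.0112,0.028,0.003],"turn":[0,0,0.123]},{"travel":[0.0112,0.028,0.003],"turn":[0,0,0.123]},{"travel":[0.0112,0.028,0.003],"turn":[0,0,0.123]},{"travel":[0.0112,0.028,0.003],"turn":[0,0,0.123]},{"travel":[0.0112,0.028,0.003],"turn":[0,0,0.123]},{"travel":[0.0112,0.028,0.003],"turn":[0,0,0.123]},{"travel":[0.0112,0.028,0.003],"turn":[0,0,0.123]},{"travel":[0.0112,0.028,0.003],"turn":[0,0,0.123]},{"travel":[0.0112,0.028,0.003],"turn":[0,0,0.123]},{"travel":[0.0112,0.028,0.003],"turn":[0,0,0.123]},{"travel":[0.0112,0.028,0.003],"turn":[0,0,0.123]},{"travel":[0.0112,0.028,0.003],"turn":[0,0,0.123]},{"travel":[0.0112,0.028,0.003],"turn":[0,0,0.123]},{"travel":[0.0112,0.028,0.003],"turn":[0,0,0.123]},{"travel":[0.0112,0.028,0.003],"turn":[0,0,0.123]},{"travel":[0.0112,0.028,0.003],"turn":[0,0,0.123]},{"travel":[0.0112,0.028,0.003],"turn":[0,0,0.123]},{"travel":[0.0112,0.028,0.003],"turn":[0,0,0.123]},{"travel":[0.0112,0.028,0.003],"turn":[0,0,0.123]}]' --claw 0

```text
time: 1.77
tcp_pos: [420.1, 74.6, 291.0]
orientation: [-3.141, -0.001, 2.849]
force: [0.7, -0.6, -0.9]
grip_width: 85.3
gripper_force: 0.0
```

move_arm --increments '[{"travel":[0.0112,0.028,0.003],"turn":[0,0,0.123]},{"travel":[0.0112,0.028,0.003],"turn":[0,0,0.123]},{"travel":[0.0112,0.028,0.003],"turn":[0,0,0.123]},{"travel":[0.0112,0.028,0.003],"turn":[0,0,0.123]},{"travel":[0.0112,0.028,0.003],"turn":[0,0,0.123]},{"travel":[0.0112,0.028,0.003],"turn":[0,0,0.123]},{"travel":[0,0,0],"turn":[0,0,0]},{"travel":[0,0,0],"turn":[0,0,0]},{"travel":[0,0,0],"turn":[0,0,0]}]'

```text
time: 2.52
tcp_pos: [486.9, 240.7, 308.7]
orientation: [-3.141, -0.002, -2.703]
force: [-0.2, -1.0, 0.2]
grip_width: 85.4
gripper_force: 0.0
```

Run:
```python
from h import *
o=env.get_obs();im=optics.camera("wrist");ct=tf("wrist",o)
print(o["tcp_pos"],o["orientation"],o["joint_positions"].round(2),o["qd"].round(3),o["force"])
cv2.imwrite("pics/w1.png",im[...,::-1])
p=proj(ct,[488.6,241,126])[0];print(p,rect(brown(im),ct,126,p))
```

```text
[486.88715946 240.67036626 308.68678929] [-3.14129639e+00 -1.82122376e-03 -2.70314681e+00] [ 0.34  0.13  0.35  1.79 -0.   -0.1 ] [-0.018 -0.028 -0.012 -0.001  0.001 -0.001] [-0.21670339 -0.97083597  0.21470286]
[314.47567936 183.35647179] [488.8 237.7 190.6  13.5  25.8]
```

View pics/w1.png

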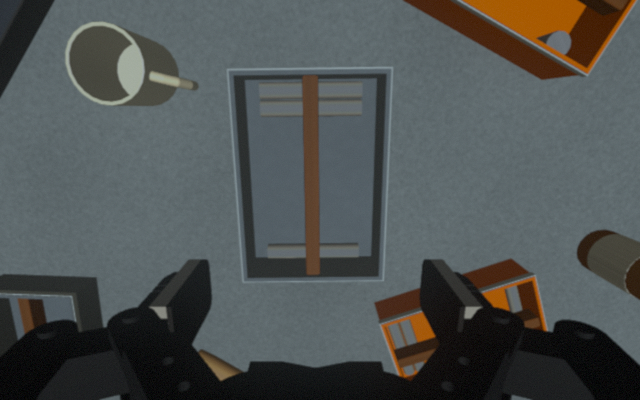

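The wrist view shows the bar from about (310,75) to (313,273), centred in the grey rim, with rods at both ends. I'll correct by (+2, -3) mm and +0.012 rad and go down to about TCP z 96.

move_arm --increments '[{"travel":[0.002,-0.003,-0.01],"turn":[0,0,0.012]},{"travel":[0,0,-0.02],"turn":[0,0,0]},{"travel":[0,0,-0.025],"turn":[0,0,0]},{"travel":[0,0,-0.025],"turn":[0,0,0]},{"travel":[0,0,-0.025],"turn":[0,0,0]},{"travel":[0,0,-0.025],"turn":[0,0,0]},{"travel":[0,0,-0.02],"turn":[0,0,0]},{"travel":[0,0,-0.02],"turn":[0,0,0]},{"travel":[0,0,-0.015],"turn":[0,0,0]},{"travel":[0,0,-0.01],"turn":[0,0,0]},{"travel":[0,0,-0.01],"turn":[0,0,0]},{"travel":[0,0,-0.008],"turn":[0,0,0]},{"travel":[0,0,0],"turn":[0,0,0]},{"travel":[0,0,0],"turn":[0,0,0]},{"travel":[0,0,0],"turn":[0,0,0]}]' --claw 50

```text
time: 3.82
tcp_pos: [490.0, 238.2, 97.4]
orientation: [-3.141, 0.002, -2.691]
force: [-0.0, -0.7, -0.6]
grip_width: 69.0
gripper_force: 0.0
```

move_arm --increments '[{"travel":[0,0,0],"turn":[0,0,0]},{"travel":[0,0,0],"turn":[0,0,0]},{"travel":[0,0,0],"turn":[0,0,0]},{"travel":[0,0,0],"turn":[0,0,0]},{"travel":[0,0,0],"turn":[0,0,0]},{"travel":[0,0,0],"turn":[0,0,0]},{"travel":[0,0,0],"turn":[0,0,0]},{"travel":[0,0,0],"turn":[0,0,0]},{"travel":[0,0,0],"turn":[0,0,0]},{"travel":[0,0,0],"turn":[0,0,0]}]' --claw 255 --squeeze 70

```text
time: 4.65
tcp_pos: [489.7, 237.9, 96.8]
orientation: [-3.141, 0.001, -2.691]
force: [-0.3, -0.4, 4.0]
grip_width: 13.0
gripper_force: 70.2
```

move_arm --increments '[{"travel":[0,0,0.003],"turn":[0,0,0]},{"travel":[0,0,0.004],"turn":[0,0,0]},{"travel":[0,0,0.005],"turn":[0,0,0]},{"travel":[0,0,0.008],"turn":[0,0,0]},{"travel":[0,0,0.01],"turn":[0,0,0]},{"travel":[0,0,0.01],"turn":[0,0,0]},{"travel":[0,0,0.01],"turn":[0,0,0]},{"travel":[0,0,0.01],"turn":[0,0,0]},{"travel":[0,0,0.01],"turn":[0,0,0]},{"travel":[0,0,0.008],"turn":[0,0,0]},{"travel":[0,0,0.005],"turn":[0,0,0]},{"travel":[0,0,0.002],"turn":[0,0,0]},{"travel":[0,0,0],"turn":[0,0,0]},{"travel":[0,0,0],"turn":[0,0,0]}]'

```text
time: 5.82
tcp_pos: [489.1, 237.9, 180.9]
orientation: [3.142, -0.001, -2.69]
force: [0.7, 0.3, -4.7]
grip_width: 13.0
gripper_force: 68.9
```

Run:
```python
from h import *
o=env.get_obs();im=optics.camera("wrist");ct=tf("wrist",o)
print(o["tcp_pos"],o["orientation"],o["force"],o["torque"],o["grip_width"])
s=optics.camera("side")
cv2.imwrite("pics/w2.png",np.hstack([cv2.resize(im,(400,250)),s[100:350,120:520]])[...,::-1])
```

```text
[489.08068326 237.93767586 180.90520139] [ 3.14151193e+00 -7.41639941e-04 -2.69036241e+00] [ 0.65101958  0.2624949  -4.65950404] [0.02696849 0.03288839 0.01610902] 13.038803759994895
```

View pics/w2.png

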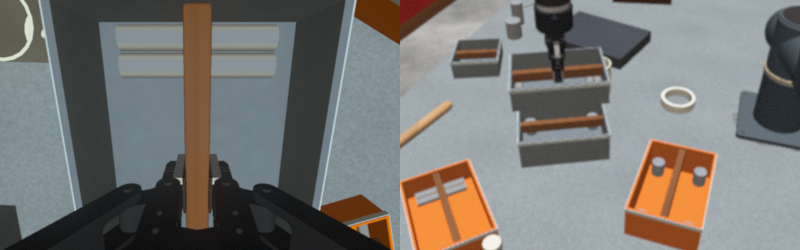

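Only the upper tray came up. It hangs level by its bar (side inset at about (558,90)), and the deep tray below shows its own bar at (562,122). Next I carry it over the block.

move_arm --increments '[{"travel":[0.003,-0.01,0],"turn":[0,0,-0.035]},{"travel":[0.003,-0.02,0],"turn":[0,0,-0.035]},{"travel":[0.003,-0.025,0],"turn":[0,0,-0.035]},{"travel":[0.003,-0.027,0],"turn":[0,0,-0.035]},{"travel":[0.003,-0.027,0],"turn":[0,0,-0.035]},{"travel":[0.003,-0.027,0],"turn":[0,0,-0.035]},{"travel":[0.003,-0.027,0],"turn":[0,0,-0.035]},{"travel":[0.003,-0.027,0],"turn":[0,0,-0.035]},{"travel":[0.003,-0.027,0],"turn":[0,0,-0.035]},{"travel":[0.003,-0.027,0],"turn":[0,0,-0.035]},{"travel":[0.003,-0.027,0],"turn":[0,0,-0.035]},{"travel":[0.003,-0.027,0],"turn":[0,0,-0.035]},{"travel":[0.003,-0.027,0],"turn":[0,0,-0.035]},{"travel":[0.003,-0.027,0],"turn":[0,0,-0.035]},{"travel":[0.003,-0.027,0],"turn":[0,0,-0.035]},{"travel":[0.003,-0.027,0],"turn":[0,0,-0.035]},{"travel":[0.003,-0.025,0],"turn":[0,0,-0.035]},{"travel":[0.003,-0.02,0],"turn":[0,0,-0.035]},{"travel":[0.003,-0.013,0],"turn":[0,0,-0.035]},{"travel":[0.003,-0.005,0],"turn":[0,0,-0.035]}]'

```text
time: 7.58
tcp_pos: [548.7, -233.8, 180.5]
orientation: [-3.141, -0.001, 2.887]
force: [-0.0, 0.2, -5.0]
grip_width: 13.2
gripper_force: 69.0
```

move_arm --increments '[{"travel":[0,0,0],"turn":[0,0,0]},{"travel":[0,0,0],"turn":[0,0,0]},{"travel":[0,0,0],"turn":[0,0,0]}]'

```text
time: 7.83
tcp_pos: [549.0, -230.2, 181.1]
orientation: [3.141, -0.001, 2.894]
force: [0.3, -0.2, -4.3]
grip_width: 12.6
gripper_force: 68.9
```

Run:
```python
from h import *
o=env.get_obs();im=optics.camera("wrist");ct=tf("wrist",o)
print(o["tcp_pos"],o["orientation"],o["force"],o["joint_positions"].round(2))
s=cv2.imread("pics/side0.png");cs=tf("side")
print("block side view",rect(s.max(2)<80,cs,40,(318,138)))
cv2.imwrite("pics/w3.png",im[...,::-1])
```

```text
[ 548.97186    -230.23809973  181.06416833] [ 3.14092197e+00 -1.01783838e-03  2.89365404e+00] [ 0.30763842 -0.16954102 -4.34113263] [-0.51  0.23  0.2   1.54  0.   -0.26]
block side view [ 513.9 -132.   328.2  200.3   20.1]
```

View pics/w3.png

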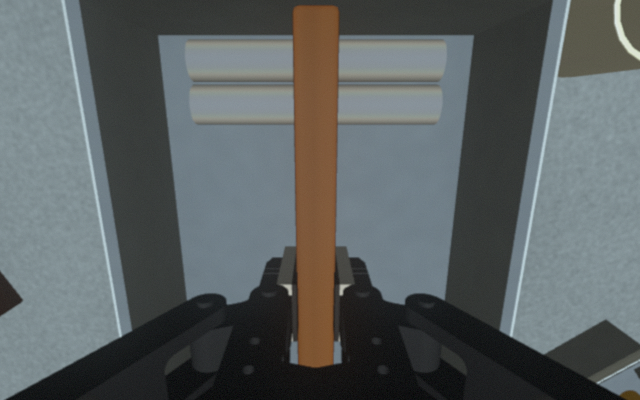

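move_arm --increments '[{"travel":[0,-0.001,-0.005],"turn":[0,0,0]},{"travel":[0,0,-0.01],"turn":[0,0,0]},{"travel":[0,0,-0.015],"turn":[0,0,0]},{"travel":[0,0,-0.015],"turn":[0,0,0]},{"travel":[0,0,-0.015],"turn":[0,0,0]},{"travel":[0,0,-0.015],"turn":[0,0,0]},{"travel":[0,0,-0.015],"turn":[0,0,0]},{"travel":[0,0,-0.01],"turn":[0,0,0]},{"travel":[0,0,-0.006],"turn":[0,0,0]},{"travel":[0,0,-0.004],"turn":[0,0,0]},{"travel":[0,0,-0.003],"turn":[0,0,0]},{"travel":[0,0,-0.002],"turn":[0,0,0]},{"travel":[0,0,0],"turn":[0,0,0]},{"travel":[0,0,0],"turn":[0,0,0]},{"travel":[0,0,0],"turn":[0,0,0]}]'

```text
time: 9.13
tcp_pos: [549.8, -232.4, 67.2]
orientation: [-3.141, 0.002, 2.893]
force: [0.5, 0.1, -4.6]
grip_width: 13.1
gripper_force: 69.0
```

move_arm --increments '[{"travel":[0,0,-0.001],"turn":[0,0,0]},{"travel":[0,0,0],"turn":[0,0,0]},{"travel":[0,0,-0.001],"turn":[0,0,0]},{"travel":[0,0,0],"turn":[0,0,0]},{"travel":[0,0,0],"turn":[0,0,0]}]'

```text
time: 9.55
tcp_pos: [549.2, -232.0, 64.2]
orientation: [3.141, -0.0, 2.893]
force: [0.1, -0.6, -6.0]
grip_width: 13.1
gripper_force: 69.0
```

move_arm --increments '[{"travel":[0,0,-0.001],"turn":[0,0,0]},{"travel":[0,0,0],"turn":[0,0,0]},{"travel":[0,0,-0.0007],"turn":[0,0,0]},{"travel":[0,0,0],"turn":[0,0,0]},{"travel":[0,0,0],"turn":[0,0,0]}]'

```text
time: 9.97
tcp_pos: [549.2, -231.9, 62.5]
orientation: [3.142, -0.0, 2.893]
force: [-0.2, -0.0, -4.6]
grip_width: 13.0
gripper_force: 69.0
```

move_arm --increments '[{"travel":[0,0,-0.0007],"turn":[0,0,0]},{"travel":[0,0,0],"turn":[0,0,0]},{"travel":[0,0,0],"turn":[0,0,0]}]'

```text
time: 10.22
tcp_pos: [549.3, -232.0, 61.9]
orientation: [-3.142, -0.0, 2.893]
force: [-0.3, -0.4, -5.2]
grip_width: 12.8
gripper_force: 69.2
```

move_arm --increments '[{"travel":[0,0,-0.0007],"turn":[0,0,0]},{"travel":[0,0,0],"turn":[0,0,0]},{"travel":[0,0,0],"turn":[0,0,0]}]'

```text
time: 10.47
tcp_pos: [549.3, -232.0, 61.9]
orientation: [-3.141, 0.0, 2.893]
force: [-1.7, 1.3, -0.6]
grip_width: 12.9
gripper_force: 69.5
```

move_arm --increments '[{"travel":[0,0,-0.0007],"turn":[0,0,0]},{"travel":[0,0,0],"turn":[0,0,0]},{"travel":[0,0,0],"turn":[0,0,0]}]'

```text
time: 10.72
tcp_pos: [549.3, -232.0, 61.8]
orientation: [-3.141, 0.001, 2.893]
force: [-4.1, 2.3, 5.7]
grip_width: 12.7
gripper_force: 70.4
```

The tray is resting on the block. I'll let go and rise straight up.

move_arm --increments '[{"travel":[0,0,0],"turn":[0,0,0]},{"travel":[0,0,0],"turn":[0,0,0]},{"travel":[0,0,0],"turn":[0,0,0]},{"travel":[0,0,0],"turn":[0,0,0]},{"travel":[0,0,0],"turn":[0,0,0]},{"travel":[0,0,0],"turn":[0,0,0]},{"travel":[0,0,0],"turn":[0,0,0]},{"travel":[0,0,0.005],"turn":[0,0,0]},{"travel":[0,0,0.01],"turn":[0,0,0]},{"travel":[0,0,0.02],"turn":[0,0,0]},{"travel":[0,0,0.03],"turn":[0,0,0]},{"travel":[0,0,0.03],"turn":[0,0,0]},{"travel":[0,0,0.03],"turn":[0,0,0]},{"travel":[0,0,0.03],"turn":[0,0,0]},{"travel":[0,0,0.03],"turn":[0,0,0]},{"travel":[0,0,0.03],"turn":[0,0,0]},{"travel":[0,0,0.02],"turn":[0,0,0]},{"travel":[0,0,0.01],"turn":[0,0,0]},{"travel":[0,0,0],"turn":[0,0,0]},{"travel":[0,0,0],"turn":[0,0,0]}]' --claw 50

```text
time: 12.38
tcp_pos: [549.7, -232.2, 307.1]
orientation: [-3.141, 0.003, 2.893]
force: [0.9, 0.1, -0.4]
grip_width: 68.4
gripper_force: 0.0
```

Run:
```python
from h import *
o=env.get_obs();im=optics.camera("wrist");ct=tf("wrist",o)
print(o["tcp_pos"],o["orientation"],o["force"])
p=proj(ct,[549,-232,91])[0]
print("bar",rect(brown(im),ct,91,p))
cv2.imwrite("pics/w4.png",im[...,::-1])
```

```text
[ 549.73429693 -232.24257168  307.06329086] [-3.14082742e+00  2.89845775e-03  2.89281499e+00] [ 0.90951333  0.10565427 -0.44952002]
bar [ 548.5 -230.9  190.8   14.3  -14.5]
```

View pics/w4.png

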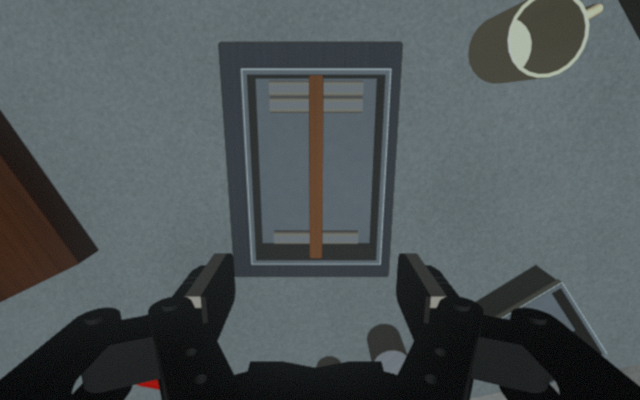

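The shallow tray sits inside the block's outline. Its rim corners are at (241,70), (392,68), (383,264), (249,266) and the block's corners at (220,43), (402,42), (389,275), (234,276). I'll check the centring and then go back to the deep tray.

Run:
```python
from h import *
o=env.get_obs();ct=tf("wrist",o)
print(cast(ct,[(220,43),(402,42),(389,275),(234,276)],40).mean(0),cast(ct,[(241,70),(392,68),(383,264),(249,266)],95).mean(0))
```

```text
[ 550.79721486 -236.82315724   40.        ] [ 548.05473069 -230.26929721   95.        ]
```

move_arm --increments '[{"travel":[-0.003,0.01,0],"turn":[0,0,0.035]},{"travel":[-0.003,0.02,0],"turn":[0,0,0.035]},{"travel":[-0.003,0.025,0],"turn":[0,0,0.035]},{"travel":[-0.003,0.027,0],"turn":[0,0,0.035]},{"travel":[-0.003,0.027,0],"turn":[0,0,0.035]},{"travel":[-0.003,0.027,0],"turn":[0,0,0.035]},{"travel":[-0.003,0.027,0],"turn":[0,0,0.035]},{"travel":[-0.003,0.027,0],"turn":[0,0,0.035]},{"travel":[-0.003,0.027,0],"turn":[0,0,0.035]},{"travel":[-0.003,0.027,0],"turn":[0,0,0.035]},{"travel":[-0.003,0.027,0],"turn":[0,0,0.035]},{"travel":[-0.003,0.027,0],"turn":[0,0,0.035]},{"travel":[-0.003,0.027,0],"turn":[0,0,0.035]},{"travel":[-0.003,0.027,0],"turn":[0,0,0.035]},{"travel":[-0.003,0.027,0],"turn":[0,0,0.035]},{"travel":[-0.003,0.027,0],"turn":[0,0,0.035]},{"travel":[-0.003,0.025,0],"turn":[0,0,0.035]},{"travel":[-0.003,0.02,0],"turn":[0,0,0.035]},{"travel":[-0.003,0.013,0],"turn":[0,0,0.035]},{"travel":[-0.003,0.006,0],"turn":[0,0,0.035]}]'

```text
time: 14.1
tcp_pos: [487.8, 239.6, 304.0]
orientation: [3.141, -0.003, -2.685]
force: [-1.4, 0.6, -0.5]
grip_width: 68.7
gripper_force: 0.0
```

move_arm --increments '[{"travel":[0,0,-0.02],"turn":[0,0,0]},{"travel":[0,0,-0.02],"turn":[0,0,0]},{"travel":[0,0,0],"turn":[0,0,0]},{"travel":[0,0,0],"turn":[0,0,0]},{"travel":[0,0,0],"turn":[0,0,0]},{"travel":[0,0,0],"turn":[0,0,0]}]'

```text
time: 14.6
tcp_pos: [489.9, 237.7, 267.1]
orientation: [-3.141, 0.002, -2.691]
force: [0.2, -0.7, 0.3]
grip_width: 68.5
gripper_force: 0.0
```

Run:
```python
from h import *
o=env.get_obs();im=optics.camera("wrist");ct=tf("wrist",o)
print(o["tcp_pos"],o["orientation"],o["force"],o["qd"].round(3))
p=proj(ct,[489,238,71])[0]
print("bar",rect(brown(im),ct,71,p))
cv2.imwrite("pics/w5.png",im[...,::-1])
```

```text
[489.8842595  237.73223527 267.13683469] [-3.14117227e+00  2.33356568e-03 -2.69074952e+00] [ 0.24789496 -0.72718541  0.3238417 ] [ 0.002  0.     0.011 -0.004 -0.001  0.001]
bar [485.2 239.8 190.4  13.6  25.7]
```

View pics/w5.png

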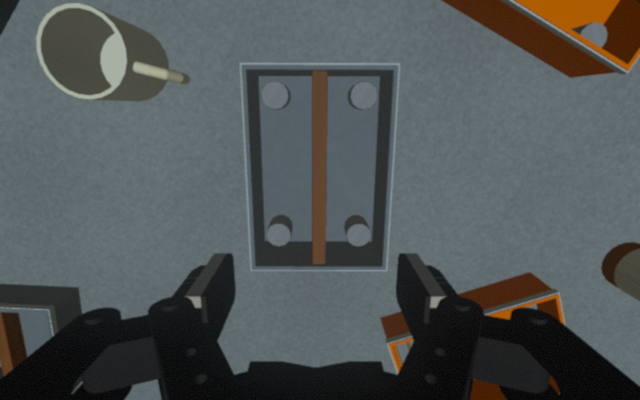

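The deep tray is clear: its bar runs from (320,70) to (319,263), with corner pieces around it. The wrist view puts the shallow tray about 6 mm off the block's middle, so I'll check that with masks in both views.

Run:
```python
from h import *
c=optics.get_calibration("wrist")
o=dict(tcp_pos=[549.734,-232.243,307.063],orientation=[-3.14083,.0029,2.89281]);ct=tf("wrist",o)
im=cv2.imread("pics/w4.png")[...,::-1].copy();print(im[150,234],im[150,390],im[150,150],im[60,300])
b=cast(ct,[(220,43),(402,42),(389,275),(234,276)],40)[:,:2];print(b.round(),np.linalg.norm(b-np.roll(b,1,0),axis=1))
t=cast(ct,[(241,70),(392,68),(383,264),(249,266)],95)[:,:2];print(t.round(),np.linalg.norm(t-np.roll(t,1,0),axis=1))
m=((im[...,2].astype(int)<95)&(im[...,2].astype(int)>50)&(im[...,0]<75)).astype(np.uint8)
m=cv2.morphologyEx(m,cv2.MORPH_CLOSE,np.ones((3,3)));m[285:]=0
print("wrist block",rect(m,ct,40,(300,56)))
im=optics.camera("top");ct=tf("top");cv2.imwrite("pics/t2.png",im[...,::-1])
print("top block",rect(im.max(2)<85,ct,40,(428,158)), "bar",rect(brown(im),ct,91,proj(ct,[548.5,-231,91])[0]))
cv2.imwrite("pics/c6.png",cv2.resize(im[100:220,380:480,::-1],None,fx=5,fy=5,interpolation=cv2.INTER_CUBIC))
```

```text
[54 61 66] [54 61 66] [104 115 119] [57 63 71]
[[ 396. -298.]
 [ 443. -109.]
 [ 709. -175.]
 [ 662. -368.]] [275.26889635 195.20676909 274.76521662 198.94371972]
[[ 435. -275.]
 [ 468. -136.]
 [ 665. -184.]
 [ 631. -328.]] [202.65546603 142.88554478 201.97105455 147.59955865]
wrist block [ 548.9 -273.1  288.6  267.3  -14.2]
top block [ 549.  -231.7  281.1  199.2  -14.3] bar [ 549.7 -229.8  186.9   17.4  -14.2]
```

View pics/c6.png

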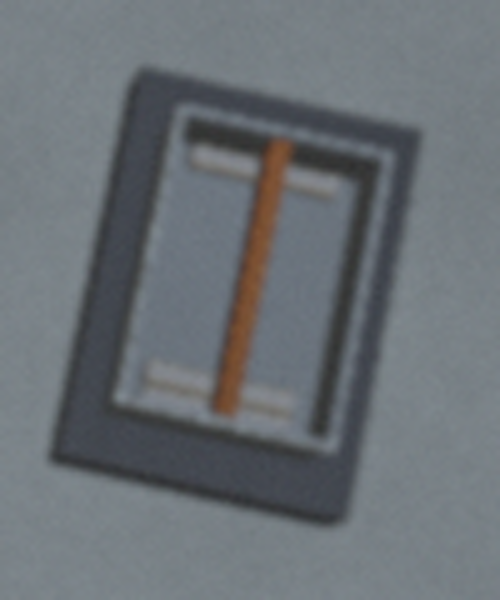

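Run:
```python
from h import *
o=dict(tcp_pos=[549.734,-232.243,307.063],orientation=[-3.14083,.0029,2.89281]);ct=tf("wrist",o)
im=cv2.imread("pics/w4.png");g=cv2.GaussianBlur(im,(3,3),0).sum(2)/3
for r in(120,220):
    print(r,g[r,215:262].astype(int).tolist(),g[r,375:405].astype(int).tolist())
```

```text
120 [105, 106, 106, 106, 107, 108, 107, 98, 81, 66, 61, 60, 60, 61, 61, 61, 61, 60, 61, 62, 61, 61, 61, 60, 60, 60, 64, 80, 107, 123, 114, 100, 93, 82, 65, 51, 47, 47, 48, 48, 50, 59, 75, 91, 97, 97, 96] [60, 48, 46, 47, 47, 48, 50, 60, 76, 91, 99, 110, 122, 115, 86, 65, 60, 60, 61, 60, 60, 61, 69, 85, 100, 106, 106, 107, 107, 107]
220 [105, 105, 105, 105, 106, 108, 109, 108, 107, 106, 105, 106, 107, 104, 95, 78, 64, 59, 60, 60, 61, 61, 60, 59, 60, 60, 60, 60, 60, 60, 59, 60, 70, 95, 117, 117, 105, 96, 84, 65, 52, 48, 49, 49, 49, 55, 70] [47, 51, 63, 81, 95, 105, 115, 117, 99, 74, 62, 60, 61, 62, 61, 63, 71, 88, 103, 109, 110, 110, 110, 110, 109, 109, 111, 112, 111, 109]
```

The tray is about 2–5 mm off the block's middle, against 30–40 mm of margin, so I'll leave it. The next step is to grasp the deep tray with a (-4, +2) mm correction and TCP z at about 42.

move_arm --increments '[{"travel":[-0.004,0.002,-0.01],"turn":[0,0,-0.002]},{"travel":[0,0,-0.02],"turn":[0,0,0]},{"travel":[0,0,-0.025],"turn":[0,0,0]},{"travel":[0,0,-0.025],"turn":[0,0,0]},{"travel":[0,0,-0.025],"turn":[0,0,0]},{"travel":[0,0,-0.025],"turn":[0,0,0]},{"travel":[0,0,-0.025],"turn":[0,0,0]},{"travel":[0,0,-0.025],"turn":[0,0,0]},{"travel":[0,0,-0.02],"turn":[0,0,0]},{"travel":[0,0,-0.012],"turn":[0,0,0]},{"travel":[0,0,-0.008],"turn":[0,0,0]},{"travel":[0,0,-0.005],"turn":[0,0,0]},{"travel":[0,0,0],"turn":[0,0,0]},{"travel":[0,0,0],"turn":[0,0,0]},{"travel":[0,0,0],"turn":[0,0,0]}]'

```text
time: 15.95
tcp_pos: [486.5, 240.4, 42.2]
orientation: [-3.141, 0.003, -2.692]
force: [-0.3, 0.2, 0.1]
grip_width: 68.8
gripper_force: 0.0
```

move_arm --increments '[{"travel":[0,0,0],"turn":[0,0,0]},{"travel":[0,0,0],"turn":[0,0,0]},{"travel":[0,0,0],"turn":[0,0,0]},{"travel":[0,0,0],"turn":[0,0,0]},{"travel":[0,0,0],"turn":[0,0,0]},{"travel":[0,0,0],"turn":[0,0,0]},{"travel":[0,0,0],"turn":[0,0,0]},{"travel":[0,0,0],"turn":[0,0,0]},{"travel":[0,0,0],"turn":[0,0,0]},{"travel":[0,0,0],"turn":[0,0,0]}]' --claw 255 --squeeze 80

```text
time: 16.78
tcp_pos: [485.7, 239.8, 41.0]
orientation: [-3.141, 0.001, -2.693]
force: [-0.3, -2.1, 4.4]
grip_width: 12.8
gripper_force: 79.8
```

move_arm --increments '[{"travel":[0,0,0.003],"turn":[0,0,0]},{"travel":[0,0,0.004],"turn":[0,0,0]},{"travel":[0,0,0.006],"turn":[0,0,0]},{"travel":[0,0,0.01],"turn":[0,0,0]},{"travel":[0,0,0.013],"turn":[0,0,0]},{"travel":[0,0,0.015],"turn":[0,0,0]},{"travel":[0,0,0.015],"turn":[0,0,0]},{"travel":[0,0,0.015],"turn":[0,0,0]},{"travel":[0,0,0.015],"turn":[0,0,0]},{"travel":[0,0,0.015],"turn":[0,0,0]},{"travel":[0,0,0.015],"turn":[0,0,0]},{"travel":[0,0,0.014],"turn":[0,0,0]},{"travel":[0,0,0.01],"turn":[0,0,0]},{"travel":[0,0,0.007],"turn":[0,0,0]},{"travel":[0,0,0.003],"turn":[0,0,0]},{"travel":[0,0,0],"turn":[0,0,0]},{"travel":[0,0,0],"turn":[0,0,0]},{"travel":[0,0,0],"turn":[0,0,0]}]'

```text
time: 18.28
tcp_pos: [484.7, 239.8, 199.3]
orientation: [3.141, -0.002, -2.692]
force: [-0.7, 0.9, -6.3]
grip_width: 12.8
gripper_force: 78.4
```

move_arm --increments '[{"travel":[0.0032,-0.01,0],"turn":[0,0,-0.035]},{"travel":[0.0032,-0.02,0],"turn":[0,0,-0.035]},{"travel":[0.0032,-0.025,0],"turn":[0,0,-0.035]},{"travel":[0.0032,-0.027,0],"turn":[0,0,-0.035]},{"travel":[0.0032,-0.027,0],"turn":[0,0,-0.035]},{"travel":[0.0032,-0.027,0],"turn":[0,0,-0.035]},{"travel":[0.0032,-0.027,0],"turn":[0,0,-0.035]},{"travel":[0.0032,-0.027,0],"turn":[0,0,-0.035]},{"travel":[0.0032,-0.027,0],"turn":[0,0,-0.035]},{"travel":[0.0032,-0.027,0],"turn":[0,0,-0.035]},{"travel":[0.0032,-0.027,0],"turn":[0,0,-0.035]},{"travel":[0.0032,-0.027,0],"turn":[0,0,-0.035]},{"travel":[0.0032,-0.027,0],"turn":[0,0,-0.035]},{"travel":[0.0032,-0.027,0],"turn":[0,0,-0.035]},{"travel":[0.0032,-0.027,0],"turn":[0,0,-0.035]},{"travel":[0.0032,-0.027,0],"turn":[0,0,-0.035]},{"travel":[0.0032,-0.025,0],"turn":[0,0,-0.035]},{"travel":[0.0032,-0.02,0],"turn":[0,0,-0.035]},{"travel":[0.0032,-0.013,0],"turn":[0,0,-0.035]},{"travel":[0.0032,-0.008,0],"turn":[0,0,-0.035]}]'

```text
time: 19.95
tcp_pos: [548.6, -234.3, 199.5]
orientation: [-3.141, -0.002, 2.885]
force: [0.1, 0.8, -6.4]
grip_width: 13.1
gripper_force: 78.5
```

move_arm --increments '[{"travel":[0,0,-0.01],"turn":[0,0,0]},{"travel":[0,0,-0.015],"turn":[0,0,0]},{"travel":[0,0,-0.015],"turn":[0,0,0]},{"travel":[0,0,-0.01],"turn":[0,0,0]},{"travel":[0,0,0],"turn":[0,0,0]},{"travel":[0,0,0],"turn":[0,0,0]},{"travel":[0,0,0],"turn":[0,0,0]},{"travel":[0,0,0],"turn":[0,0,0]},{"travel":[0,0,0],"turn":[0,0,0]}]'

```text
time: 20.7
tcp_pos: [550.0, -232.3, 152.0]
orientation: [-3.141, 0.003, 2.891]
force: [-0.2, -0.8, -6.8]
grip_width: 12.9
gripper_force: 78.4
```

Run:
```python
from h import *
o=env.get_obs();print(o["tcp_pos"],o["orientation"],o["force"],o["qd"].round(3))
```

```text
[ 550.0491402  -232.26002666  151.97369115] [-3.14094680e+00  2.51452872e-03  2.89103811e+00] [-0.24711696 -0.75086361 -6.84709792] [-0.002  0.003 -0.002  0.001 -0.001  0.002]
```

move_arm --increments '[{"travel":[-0.0007,0.0003,-0.004],"turn":[0,0,0.001]},{"travel":[0,0,-0.004],"turn":[0,0,0]},{"travel":[0,0,-0.003],"turn":[0,0,0]},{"travel":[0,0,-0.002],"turn":[0,0,0]},{"travel":[0,0,0],"turn":[0,0,0]},{"travel":[0,0,0],"turn":[0,0,0]},{"travel":[0,0,0],"turn":[0,0,0]},{"travel":[0,0,0],"turn":[0,0,0]}]'

```text
time: 21.37
tcp_pos: [548.7, -231.8, 137.7]
orientation: [-3.142, 0.0, 2.892]
force: [0.2, 0.3, -6.8]
grip_width: 13.0
gripper_force: 78.5
```

Run:
```python
from h import *
o=env.get_obs();print(o["tcp_pos"],o["orientation"],o["force"])
s=optics.camera("side")
w=optics.camera("wrist")
cv2.imwrite("pics/s7.png",np.hstack([cv2.resize(s[80:200,240:400],(640,480),interpolation=cv2.INTER_CUBIC)])[...,::-1])
```

```text
[ 548.67520599 -231.75738326  137.66286509] [-3.14152478e+00  2.48611698e-04  2.89181159e+00] [ 0.22990569  0.28202304 -6.81964148]
```

View pics/s7.png

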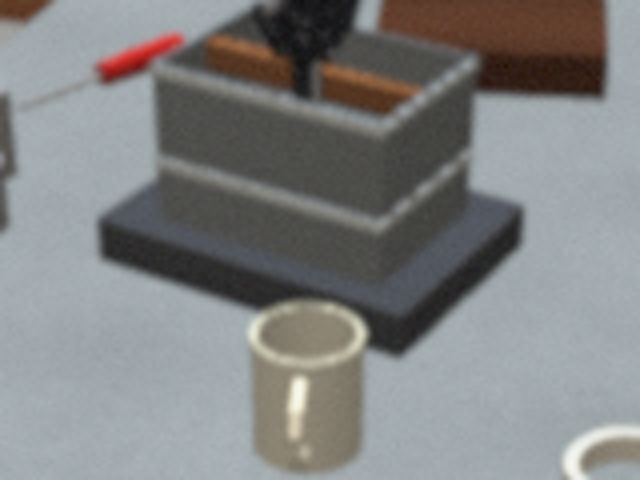

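The side view shows the deep tray hanging over the shallow one. Their vertical edges line up at x≈160, 383 and 470, and the mug stands undisturbed at (305,385). I'll lower the last 2 mm in small steps.

move_arm --increments '[{"travel":[0,0,-0.0007],"turn":[0,0,0]},{"travel":[0,0,0],"turn":[0,0,0]},{"travel":[0,0,-0.0007],"turn":[0,0,0]},{"travel":[0,0,0],"turn":[0,0,0]},{"travel":[0,0,0],"turn":[0,0,0]}]'

```text
time: 21.88
tcp_pos: [548.6, -231.7, 136.1]
orientation: [-3.142, 0.0, 2.892]
force: [-0.0, -0.4, -5.8]
grip_width: 12.9
gripper_force: 78.7
```

move_arm --increments '[{"travel":[0,0,-0.0007],"turn":[0,0,0]},{"travel":[0,0,0],"turn":[0,0,0]},{"travel":[0,0,0],"turn":[0,0,0]}]'

```text
time: 22.13
tcp_pos: [548.6, -231.7, 136.0]
orientation: [-3.141, 0.0, 2.892]
force: [-1.4, 0.8, -3.4]
grip_width: 12.8
gripper_force: 79.0
```

move_arm --increments '[{"travel":[0,0,-0.0007],"turn":[0,0,0]},{"travel":[0,0,0],"turn":[0,0,0]},{"travel":[0,0,0],"turn":[0,0,0]}]'

```text
time: 22.38
tcp_pos: [548.6, -231.8, 136.0]
orientation: [-3.141, 0.001, 2.892]
force: [-4.2, 1.8, 3.0]
grip_width: 12.8
gripper_force: 79.7
```

move_arm --increments '[{"travel":[0,0,0],"turn":[0,0,0]},{"travel":[0,0,0],"turn":[0,0,0]},{"travel":[0,0,0],"turn":[0,0,0]},{"travel":[0,0,0],"turn":[0,0,0]},{"travel":[0,0,0],"turn":[0,0,0]},{"travel":[0,0,0],"turn":[0,0,0]},{"travel":[0,0,0],"turn":[0,0,0]},{"travel":[0,0,0.005],"turn":[0,0,0]},{"travel":[0,0,0.01],"turn":[0,0,0]},{"travel":[0,0,0.02],"turn":[0,0,0]},{"travel":[0,0,0.03],"turn":[0,0,0]},{"travel":[0,0,0.03],"turn":[0,0,0]},{"travel":[0,0,0.03],"turn":[0,0,0]},{"travel":[0,0,0.03],"turn":[0,0,0]},{"travel":[0,0,0.03],"turn":[0,0,0]},{"travel":[0,0,0.02],"turn":[0,0,0]},{"travel":[0,0,0.01],"turn":[0,0,0]},{"travel":[0,0,0],"turn":[0,0,0]},{"travel":[0,0,0],"turn":[0,0,0]},{"travel":[0,0,0],"turn":[0,0,0]}]' --claw 50

```text
time: 24.05
tcp_pos: [548.5, -231.6, 349.0]
orientation: [3.141, -0.001, 2.892]
force: [0.4, 0.2, -0.0]
grip_width: 69.1
gripper_force: 0.0
```

Run:
```python
from h import *
o=env.get_obs();im=optics.camera("wrist");ct=tf("wrist",o)
print(o["tcp_pos"],o["orientation"],o["force"])
print("bar",rect(brown(im),ct,166,proj(ct,[548.5,-231,166])[0]), "want 548.5 -230.9 -14.5")
s=optics.camera("side")
cv2.imwrite("pics/f.png",np.hstack([cv2.resize(im,(400,250)),cv2.resize(s[85:185,250:390],(350,250),interpolation=cv2.INTER_CUBIC)])[...,::-1])
```

```text
[ 548.4992434  -231.64046088  348.989992  ] [ 3.14132878e+00 -9.54121604e-04  2.89182430e+00] [ 0.35958724  0.18903292 -0.03481692]
bar [ 548.  -231.3  190.4   14.2  -14.3] want 548.5 -230.9 -14.5
```

View pics/f.png

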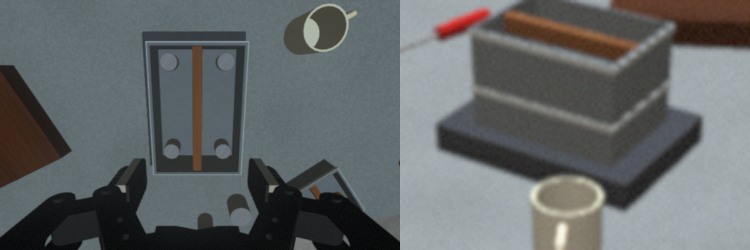

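The picture shows the deep tray stacked flush on the shallow one on the block: its bar is at (197,110) in the wrist view, within 1 mm of the lower bar. The gripper is clear of everything and the mug is standing.

```bash
python3 -c "
from cell import workorder
print(workorder.job_done())"
```

```text
the job is handed in; nothing more can be done
None
```

The job is handed in at about 24 s: the shallow tray is on the dark block, about 2–5 mm off its middle, with the deep tray stacked on it to within about 1 mm; both were set down gently and let go, and the mug was left alone.

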